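# Lock the card terminal into its cradle

### The job

Push the card terminal along its cradle until it is fully home against the end stop, then flip the red lever over past its centre so that it snaps down across the cradle behind the terminal and locks it in. Only push with the fingers: do not pick the terminal up or tip it, and leave the other things on the counter where they stand.

Things in the scene. Friction and masses are not known exactly. Their poses are not given: they have to be found in the camera images.
- cradle: Metal and black plastic cradle for the terminal, fixed to the counter. Origin on the counter, under the terminal's middle when fully home. x axis along the channel to the end stop, y to the left looking to the stop, z up. Floor plate 88 mm wide, 6 mm thick, x = -146 to +98 mm. Side walls x = -75 to +92 mm, 18 mm high, 76 mm apart; behind them the plate has no walls.
- cradle_stop (a point): Foot of the end stop's inner face, on the cradle's centre line, 83 mm along the cradle's x from its origin, 6 mm above the counter. The stop is 88 mm wide, its top 30 mm above the counter. Axes as the cradle's.
- terminal: Dark card payment terminal with keys, 165 mm long (its x), 68 mm wide, 33 mm high, about 0.28 kg. Origin at the middle of its underside. Starts in the channel, 28 to 50 mm short of home, its rear end (its x = -82 mm) sticking out towards the robot. Fully home its origin is at the cradle's x = 0 (+-1 mm). It slides on the plate under 2 to 5 N.
- lever (a joint): Angle of the red-gripped lever: 0 = open, leaning 0.4 rad from upright away from the channel (to the cradle's -y). It swings over the top, about an axis along x, to 1.97 = locked, level across the channel just behind the terminal. A spring drives it away from about 0.8 to the nearer end; 3 to 10 N sideways at its grip flips it. If the terminal is not home the lever lands on it and does not lock.
- lever_pivot (a point): Axis of the lever, at the cradle's x = -95, y = -58, z = +28 mm. Axes as the cradle's. Its bearing block there measures 56 mm along x, 34 mm along y and is 42 mm high, with a small spring on the side towards the robot, up to 50 mm high.
- lever_tip (a point): Outer end of the lever: centre of its round end (radius 8 mm), 85 mm from the pivot. The outer half is a red grip 16 mm thick, the inner half a 10 mm steel rod. Open, the tip is 33 mm to the cradle's -y of the pivot and 106 mm above the counter; locked, it is 27 mm past the channel's centre line.
- stamp: Rubber stamp with a wooden handle, 31x58x72 mm, origin under its middle; stands right of the cradle. Leave it.
- coin_roll: Blue paper coin roll, 24x68x24 mm, lying left of the cradle, origin under its middle. Leave it.
- mug: White mug, 92x127x95 mm, origin under its middle, on the left of the counter. Leave it.
- label_gun: Blue label gun, 67x152x36 mm, lying on the right of the counter, origin under its middle. Leave it.

How it is judged:
On the way, in this order (a step that is already met when the one before it is completed fails the run):
1. the terminal is fully home against the end stop, lying flat in the cradle, with the lever still open (x of terminal in the frame of cradle above -0.004 m and z of terminal in the frame of cradle below 0.012 m and angle between terminal's own z axis and vertical below 0.08 rad and value of joint lever below 0.7 rad), for 0.2 s.
2. the lever has snapped over to its locked position behind the terminal (x of terminal in the frame of cradle above -0.004 m and z of terminal in the frame of cradle below 0.012 m and angle between terminal's own z axis and vertical below 0.08 rad and value of joint lever above 1.87 rad), for 0.2 s.
At the end, for the whole second after the job is handed in: The terminal lies flat in the cradle within 4 mm of the home position, at rest, and the lever is locked (above 1.87 rad of 1.97) (all of step 2 and linear speed of terminal below 0.01 m/s); the robot touches nothing.
It fails at once if the terminal is lifted (more than 10 mm off the cradle floor) or tipped (more than 0.2 rad) (z of terminal in the frame of cradle above 0.016 m or angle between terminal's own z axis and vertical above 0.2 rad).
It fails at once if one of the other things (stamp, coin roll, mug, label gun) is moved more than 15 mm (distance of any of stamp, coin_roll, mug, label_gun from where it was at the start of the episode above 0.015 m).
It also fails if it takes over 38 s, if anything falls off the work surface, if the arm or the gripper's body presses on something with over 40 N, if the wrist force passes 120 N, or if a joint passes its speed limit or range.

### The arm

A 6-joint arm with a two-finger parallel gripper is mounted at the origin on a cart in front of the work surface, level with it; the furniture and walls round the work are solid. World frame = base frame: x ahead of the robot, y to its left, z up, the work surface at z = 0. Lengths are in m, angles in rad, forces in N, time in s.
With the tool pointing down it reaches from about 0.325 to 0.9 m from the base axis. Payload 6.1 kg.
Tool frame: the origin (TCP) lies at the centre of the arm's flange, where the gripper is bolted on; the fingertips stand 182 mm ahead of it and the grasp point (between the pads) lies 164 mm ahead of it; z points along the fingers, y is the line along which they close (so a half turn about z gives the same grasp; the last joint's range is limited). The gripper opens to 87 mm and grips with 3 to 60 N. Pads are 19 mm wide; open, the fingers measure 117 mm over their backs; the gripper's body (75 mm by 190 mm) begins 51 mm behind the grasp point.
Start: joints at [0.994, 0.22, 1.526, -0, 1.395, -0.126], TCP at [0.272, 0.563, 0.405] pointing down, gripper open.
Joint ranges: [-2.98, 2.98], [-0.91, 2.08], [0.09, 2.57], [-1.24, 4.39], [0.2, 2.65], [-2.68, 2.68]. Speed limits (rad/s): [2.57, 2.57, 3.01, 3.14, 3.14, 3.14].

### API

Orientations are given as a rotation vector (axis times angle).
In Python, from bench import bot, gripper_open, grab, kinematics, imaging, models gives the robot as it stands. Calls block until the motion is done:
- bot.move_to(position, orientation): joint-space move of the TCP to a pose.
- bot.line_to(position, max_speed=0.15, ori=None, max_force=None): straight line of the TCP; ori=None keeps the orientation; max_speed is the mean speed in m/s. With max_force (N) it stops when the force on the tool has changed by that much, and returns True; else False.
- bot.move_j(angles): joint-space move.
- gripper_open() and grab(grasp_force=None): open the fingers fully, or close them until they stop; grasp_force is the grip in N (None keeps the last).
- bot.dwell(seconds).
- kinematics.ik(position, orientation): joint angles nearest the present ones, or None.
- imaging.snapshot(name): name is "scene" or "side" or "wrist"; returns a dict with "image" (384x512x3 uint8, red, green, blue), "intrinsics" (3x3 intrinsics, pixels), "k1" (the pictures are not rectified: a ray, as slopes to the right and down, at radius r is drawn at 1 + k1 r^2 times it, then the intrinsics apply), "view" (4x4, takes a point from world to camera coordinates). Camera axes: x right, y up, looking along -z (the intrinsics and any distortion apply to the point x, -y, -z); pixel columns grow to the right and rows downward; lengths in m; the calibration is good to about 2 mm. A picture is of the moment at which its call begins. There is no depth.
A pose or a line that the arm cannot do raises bot.PlanningError and nothing moves.
- bot.sign_off(): hands the job in; it is judged then, once.
Trained networks look in a picture, given as the dict that the camera call returned (one of the last four; its "shot" number tells which), for a name from the list of things; names that differ only in an ending like _2 or _b are one class to them, and where a whole thing is asked for, a point or a joint stands for the part that bears it (a point fixed in the world has none). Each returns a list of dicts, best first, with "confidence" (0 to 1); they miss things now and then, are a little off and sometimes report something else, mostly with a low value. They report only what shows in the picture. A call takes as long as a camera call.
- models.find_in(label, picture): "rect" ([left, top, right, bottom] in pixels, round what is visible of it).
Readings, each from a call of its own:
- bot.current_t(): time.
- bot.current_q(): joint angles.
- bot.current_qd(): joint speeds.
- bot.current_joint_efforts(): joint torques, N m.
- bot.current_eef_pos(): TCP position.
- bot.current_tool_rot(): TCP orientation.
- bot.current_force(): force on the tool from outside, world axes, zero at the start.
- bot.current_moment(): the same for the moment, N m.
- bot.current_width(): finger opening in m.
- bot.current_finger_force(): force on a finger pad.
Only numpy, scipy, OpenCV 4.12 (cv2) and the standard library are available. Lean on these libraries where they do the work, as an engineer would, in place of code of your own. Each camera call takes 0.05 s, during which the arm holds its last target. There are 200 camera calls.

## Working session

There is one attempt and no reset: what is moved stays moved. The work goes in short steps, each a Python script; the robot and the scene stay as the last script left them, time stands still between calls to the robot, and variables do not carry over. Pictures are saved under pics/ and viewed, at most 10 in all, crops included, and the job is handed in when it is done.

```bash
mkdir -p pics
python3 - <<'E'
from bench import *
import cv2,numpy as np
print(bot.current_t(),bot.current_tool_rot())
for n in ["scene","side","wrist"]:
    p=imaging.snapshot(n); cv2.imwrite(f"pics/{n}0.png",p["image"][:,:,::-1])
    print(n,p["intrinsics"].tolist(),p["k1"],np.round(p["view"],4).tolist())
    for l in ["cradle","terminal","lever","lever_tip","stamp","coin_roll"]:
        r=models.find_in(l,p); print(l,[(np.round(d["rect"],1).tolist(),round(d["confidence"],2)) for d in r[:2]])
print(bot.current_t())
a=cv2.imread("pics/scene0.png");b=cv2.imread("pics/side0.png")
E
```

```text
0.0 [-7.01955827e-01 -3.06148066e+00  2.87473449e-03]
scene [[366.419454769264, 0.0, 253.41538059356276], [0.0, 366.419454769264, 191.8918828070762], [0.0, 0.0, 1.0]] -0.0020957811797771325 [[0.4851, -0.8744, 0.0039, -0.3384], [0.654, 0.3658, 0.6622, -0.4424], [-0.5805, -0.3187, 0.7493, -1.1155], [0.0, 0.0, 0.0, 1.0]]
cradle [([225.6, 182.9, 263.6, 236.5], 0.94)]
terminal [([228.5, 192.7, 252.7, 229.5], 0.74)]
lever [([252.7, 206.1, 265.7, 221.6], 0.54)]
lever_tip [([251.5, 205.0, 264.5, 217.9], 0.41)]
stamp [([271.2, 185.2, 282.8, 204.4], 0.72)]
coin_roll []
side [[497.78063220706696, 0.0, 252.82163285274333], [0.0, 497.78063220706696, 196.20796463097926], [0.0, 0.0, 1.0]] 0.06230680897800863 [[0.9912, -0.1322, 0.0059, -0.5954], [0.0485, 0.4043, 0.9134, -0.1052], [-0.1231, -0.905, 0.4071, -1.5634], [0.0, 0.0, 0.0, 1.0]]
cradle [([211.2, 201.9, 286.7, 236.6], 0.77)]
terminal [([216.1, 203.0, 266.9, 228.3], 0.7)]
lever [([231.0, 204.9, 244.4, 230.6], 0.51)]
lever_tip [([231.6, 204.4, 242.6, 226.6], 0.7), ([193.4, 152.8, 218.4, 180.4], 0.43)]
stamp [([274.6, 213.9, 296.9, 238.3], 0.81)]
coin_roll [([218.2, 198.3, 232.4, 210.5], 0.41)]
wrist [[304.3155066167087, 0.0, 258.5727200274357], [0.0, 304.3155066167087, 190.22464217823634], [0.0, 0.0, 1.0]] -0.017767425794122597 [[0.4357, 0.9001, 0.0002, -0.6247], [-0.8675, 0.42, -0.2666, 0.0324], [-0.24, 0.116, 0.9638, -0.3887], [0.0, 0.0, 0.0, 1.0]]
cradle []
terminal []
lever []
lever_tip []
stamp []
coin_roll []
1.05
```

```bash
cat > h.py <<'E'
import numpy as np,cv2
def proj(p,X):
    X=np.atleast_2d(X);c=X@p["view"][:3,:3].T+p["view"][:3,3]
    s=np.c_[c[:,0],-c[:,1]]/-c[:,2:]
    s=s*(1+p["k1"]*(s**2).sum(1,keepdims=True))
    K=p["intrinsics"];return s*[K[0][0],K[1][1]]+[K[0][2],K[1][2]]
def ray(p,uv,z):
    K=p["intrinsics"];d=(np.array(uv)-[K[0][2],K[1][2]])/[K[0][0],K[1][1]];s=d.copy()
    for _ in range(5): s=d/(1+p["k1"]*(s@s))
    R=p["view"][:3,:3];o=-R.T@p["view"][:3,3];w=R.T@np.array([s[0],-s[1],-1])
    return o+w*(z-o[2])/w[2]
E
python3 - <<'E'
from h import *
S=dict(intrinsics=np.array([[366.42,0,253.415],[0,366.42,191.89],[0,0,1]]),k1=-.0021,view=np.array([[0.4851, -0.8744, 0.0039, -0.3384], [0.654, 0.3658, 0.6622, -0.4424], [-0.5805, -0.3187, 0.7493, -1.1155],[0,0,0,1]]))
D=dict(intrinsics=np.array([[497.78,0,252.82],[0,497.78,196.208],[0,0,1]]),k1=.0623,view=np.array([[0.9912, -0.1322, 0.0059, -0.5954], [0.0485, 0.4043, 0.9134, -0.1052], [-0.1231, -0.905, 0.4071, -1.5634],[0,0,0,1]]))
print(ray(S,(240,211),.02),ray(D,(241,216),.02),ray(S,(277,195),.036),ray(D,(286,226),.036))
W=np.array([[0.4357, 0.9001, 0.0002, -0.6247], [-0.8675, 0.42, -0.2666, 0.0324], [-0.24, 0.116, 0.9638, -0.3887]])
print("wristcam pos",-W[:,:3].T@W[:,3])
a=cv2.imread("pics/scene0.png")[160:260,190:320];b=cv2.imread("pics/side0.png")[160:260,185:315]
f=lambda i:cv2.resize(i,(390,300),interpolation=cv2.INTER_CUBIC)
g=lambda n:cv2.resize(cv2.imread(n),(390,292))
o=np.vstack([np.hstack([f(a),f(b)]),np.hstack([g("pics/scene0.png"),g("pics/side0.png")])]);cv2.imwrite("pics/v1.png",o)
E
```

```text
[ 0.55448635 -0.01997865  0.02      ] [ 0.56043394 -0.01092273  0.02      ] [ 0.68477093 -0.1136243   0.036     ] [ 0.68540766 -0.12784298  0.036     ]
wristcam pos [0.20700079 0.59377367 0.38339184]
```

View pics/v1.png

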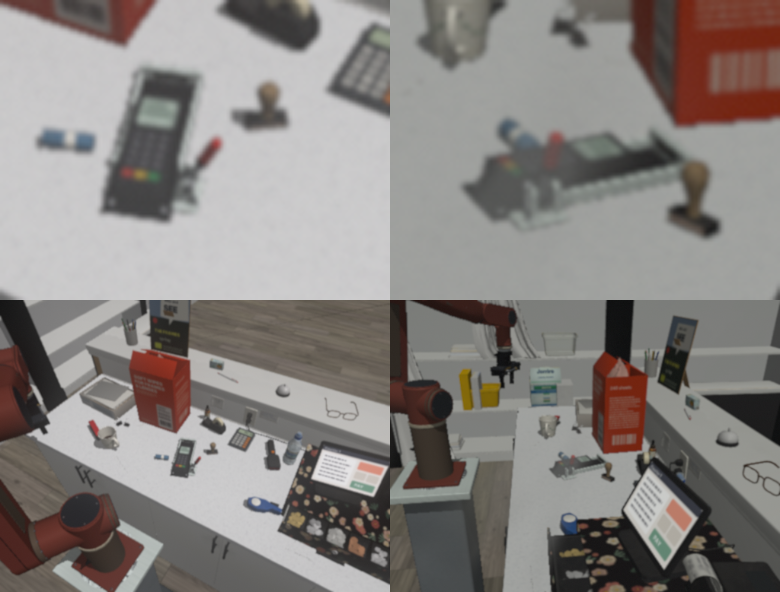

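The crops show the terminal at about scene (240,211) and the lever grip at (258,210), with the stamp and coin roll well clear. I'll take a closer look with the wrist camera in the working orientation.

Run:
```python
from bench import *
from h import *
import pickle
from scipy.spatial.transform import Rotation as Ro
R=np.array([[0,1,0],[1,0,0],[0,0,-1.]]);rv=Ro.from_matrix(R).as_rotvec()
bot.move_to([0.50,-0.0,0.37],rv)
P=imaging.snapshot("wrist");bot.line_to([0.50,-0.08,0.37]);Q=imaging.snapshot("wrist")
pickle.dump((P,Q),open("w.pkl","wb"))
for p in(P,Q):
  for l in ["cradle","terminal","lever","lever_tip"]:
    print(l,[(np.round(d["rect"],1).tolist(),round(d["confidence"],2)) for d in models.find_in(l,p)[:2]])
s=imaging.snapshot("side")
print(bot.current_t(),bot.current_q(),bot.current_eef_pos())
cv2.imwrite("pics/w1.png",cv2.resize(P["image"][:,:,::-1],(800,600),interpolation=cv2.INTER_CUBIC))
cv2.imwrite("pics/w2.png",np.hstack([cv2.resize(x[:,:,::-1],(400,300)) for x in (Q["image"],np.ascontiguousarray(s["image"][60:210,150:350]))]))
```

```text
cradle [([221.7, 107.1, 447.1, 307.8], 0.93)]
terminal [([235.3, 135.5, 389.9, 234.5], 0.57)]
lever [([281.3, 239.1, 316.1, 306.6], 0.63)]
lever_tip [([281.4, 237.8, 314.4, 306.4], 0.8)]
cradle [([216.1, 23.4, 459.3, 247.7], 0.97)]
terminal [([233.7, 56.2, 399.8, 162.3], 0.72)]
lever [([276.4, 169.9, 321.4, 243.9], 0.96), ([216.3, 21.8, 461.7, 242.7], 0.24)]
lever_tip [([272.3, 167.4, 320.7, 243.6], 0.9)]
4.4583 [-3.14107863e-01 -3.74795325e-02  1.86926817e+00  3.56356382e-06
  1.30980336e+00 -3.14465219e-01] [ 0.50001879 -0.07979341  0.36999533]
```

View pics/w1.png

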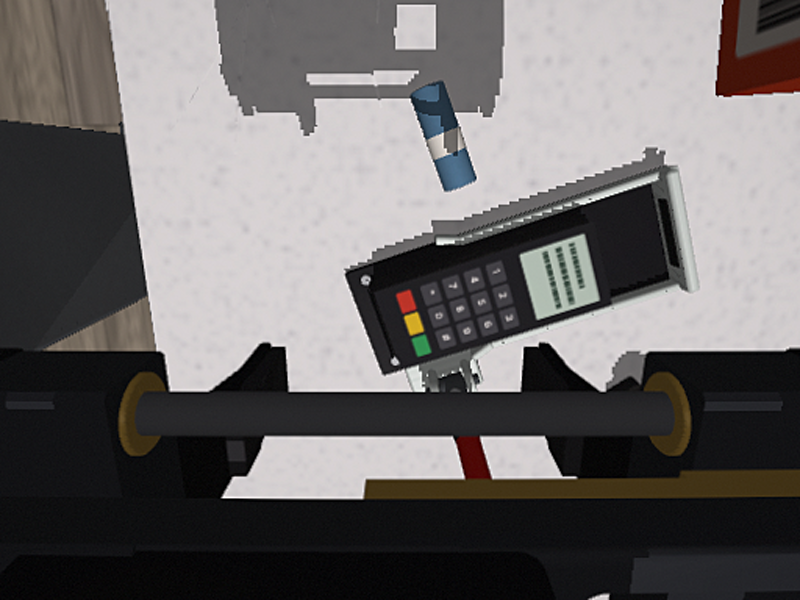

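View pics/w2.png

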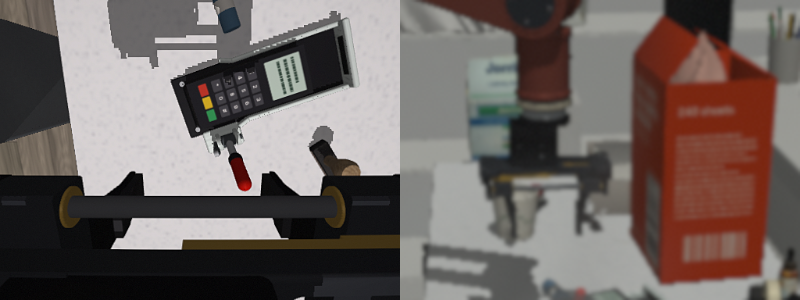

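Run:
```python
from h import *
import pickle
P,Q=pickle.load(open("w.pkl","rb"))
i=Q["image"][15:255,205:475,::-1].astype(float)
i=(255*(i/255)**.5).astype(np.uint8)
cv2.imwrite("pics/z1.png",cv2.resize(i,None,fx=2.5,fy=2.5,interpolation=cv2.INTER_CUBIC))
```

```text
(no output)
```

View pics/z1.png

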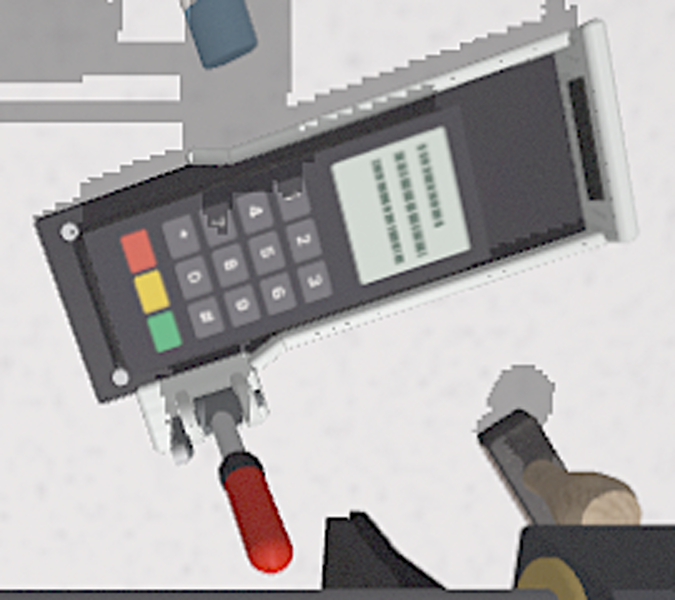

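Run:
```python
from h import *
import pickle
from scipy.optimize import least_squares
P,Q=pickle.load(open("w.pkl","rb"))
L=np.array([[-.146,.044,.006],[-.146,-.044,.006],[.098,.044,.030],[.098,-.044,.030],[-.095,-.091,.106]])
z=np.array([[36,217],[102,404],[604,20],[636,238],[272,553]]);uv=np.array([205,15])+z/2.5
def W(t,X):
    c,s=np.cos(t[2]),np.sin(t[2]);return np.c_[t[0]+c*X[:,0]-s*X[:,1],t[1]+s*X[:,0]+c*X[:,1],X[:,2]]
r=least_squares(lambda t:(proj(Q,W(t,L))-uv).ravel(),[.555,-.015,.2],loss="soft_l1")
t=r.x;print(t,(proj(Q,W(t,L))-uv).round(1).tolist())
for p,zz in(((80,225),.039),((128,378),.039),((80,225),.030),((128,378),.030),((103,365),.006)):
    w=ray(Q,np.array([205,15])+np.array(p)/2.5,zz)[:2]-t[:2];c,s=np.cos(t[2]),np.sin(t[2]);print(p,zz,c*w[0]+s*w[1],-s*w[0]+c*w[1])
uvP=np.array([[346,270],[385,374],[679,167],[697,290]])/1.5625
print((proj(P,W(t,L[:4]))-uvP).round(1).tolist())
np.save("t.npy",t)
```

```text
[6.09283408e-01 5.87036085e-04 3.15520494e-01] [[-0.9, 0.5], [-1.1, 0.9], [10.0, -2.9], [10.3, 0.5], [-0.8, -0.0]]
(80, 225) 0.039 -0.12581225331544302 0.03421978116197879
(128, 378) 0.039 -0.12696527101087574 -0.029560510262350757
(80, 225) 0.03 -0.12638244551464056 0.0344499123597761
(128, 378) 0.03 -0.1275689804871611 -0.031184419734424526
(103, 365) 0.006 -0.13811685323157646 -0.026272436119733088
[[-0.8, 1.7], [-1.3, 1.9], [9.0, 0.4], [9.9, 1.1]]
```

```bash
cat >> h.py <<'E'
from scipy.spatial.transform import Rotation as Ro
def pose(t,x,y,tip):
    c,s=np.cos(t[2]),np.sin(t[2])
    return [t[0]+c*x-s*y,t[1]+s*x+c*y,tip+.182]
def ori(t):
    return Ro.from_matrix(Ro.from_euler('z',t[2]).as_matrix()@np.array([[0,1,0],[1,0,0],[0,0,-1.]])).as_rotvec()
def loc(t,w):
    w=np.array(w)[:2]-t[:2];c,s=np.cos(t[2]),np.sin(t[2]);return np.round([c*w[0]+s*w[1],-s*w[0]+c*w[1]],4)
E
python3 - <<'E'
from h import *
import pickle
from scipy.optimize import least_squares
P,Q=pickle.load(open("w.pkl","rb"))
L=np.array([[-.146,.044,.006],[-.146,-.044,.006],[.098,.044,.030],[.098,-.044,.030],[-.095,-.091,.106]])
uv=np.array([205,15])+np.array([[36,217],[102,404],[604,20],[636,238],[272,553]])/2.5
def W(t):
    X=L.copy();X[2:4,0]=t[3]
    c,s=np.cos(t[2]),np.sin(t[2]);return np.c_[t[0]+c*X[:,0]-s*X[:,1],t[1]+s*X[:,0]+c*X[:,1],X[:,2]]
r=least_squares(lambda t:(proj(Q,W(t))-uv).ravel(),[.6,0,.3,.09])
t=r.x;print(t,(proj(Q,W(t))-uv).round(1).tolist());np.save("t.npy",t)
from bench import *
o=ori(t);print(bot.current_t())
for a in((-.17,0,.10),(-.17,0,.02)):print(kinematics.ik(pose(t,*a),o))
bot.move_to(pose(t,-.17,0,.10),o); grab(10)
bot.line_to(pose(t,-.17,0,.02),max_speed=.1)
print(bot.current_t(),bot.current_width(),bot.current_force())
h=bot.line_to(pose(t,-.088,0,.02),max_speed=.05,max_force=14)
print(h,loc(t,bot.current_eef_pos()),bot.current_force(),bot.current_t())
p=imaging.snapshot("wrist");cv2.imwrite("pics/a1.png",p["image"][:,:,::-1])
E
```

```text
[0.60969823 0.00182769 0.32107995 0.08746981] [[-0.5, 0.1], [-0.4, 0.5], [-0.6, -1.1], [0.9, 1.9], [0.5, -1.0]]
4.4583
[-2.90094395e-01 -7.20762135e-02  2.07964938e+00 -4.44089210e-16
  1.13401948e+00 -6.11174350e-01]
[-2.90094395e-01  6.75702005e-02  2.11942454e+00 -4.44089210e-16
  9.54597911e-01 -6.11174350e-01]
7.4333 0.0005735496447079231 [-0.05070098  0.00665004 -0.20113049]
False [-0.0889 -0.    ] [-7.7827203  -2.97363769  5.4293783 ] 9.225
```

View pics/a1.png

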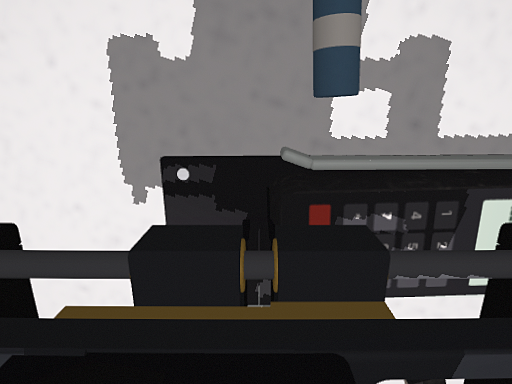

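The fingertips are against the terminal's rear at about (262,290), with 8 N of force. I'll press a little further to see whether it is seated.

Run:
```python
from h import *
from bench import *
t=np.load("t.npy")
for x in(-.085,-.082,-.079,-.076):
    h=bot.line_to(pose(t,x,0,.02),max_speed=.03,max_force=14)
    f=bot.current_force();print(h,loc(t,bot.current_eef_pos()),f.round(1),bot.current_t())
    if h or np.hypot(*f[:2])>18:break
bot.line_to(pose(t,-.125,0,.02),max_speed=.1)
bot.line_to(pose(t,-.15,.02,.15),max_speed=.2)
p=imaging.snapshot("wrist")
i=(255*(p["image"]/255.)**.5).astype(np.uint8)[:,:,::-1]
cv2.imwrite("pics/a2.png",cv2.resize(i,(768,576),interpolation=cv2.INTER_CUBIC))
import pickle;pickle.dump(p,open("w3.pkl","wb"))
print(bot.current_t(),proj(p,np.array([pose(t,x,y,-.182+z) for x,y,z in((-.0825,.034,.039),(-.0825,-.034,.039),(-.146,.044,.006),(.083,.04,.03))]))*1.5)
```

```text
False [-0.0875 -0.    ] [-17.1  -6.6  14.6] 9.525
10.9417 [[499.41683987 259.43174966]
 [492.52546924 362.42883821]
 [394.10710648 234.37914397]
 [758.58648992 247.40911846]]
```

View pics/a2.png

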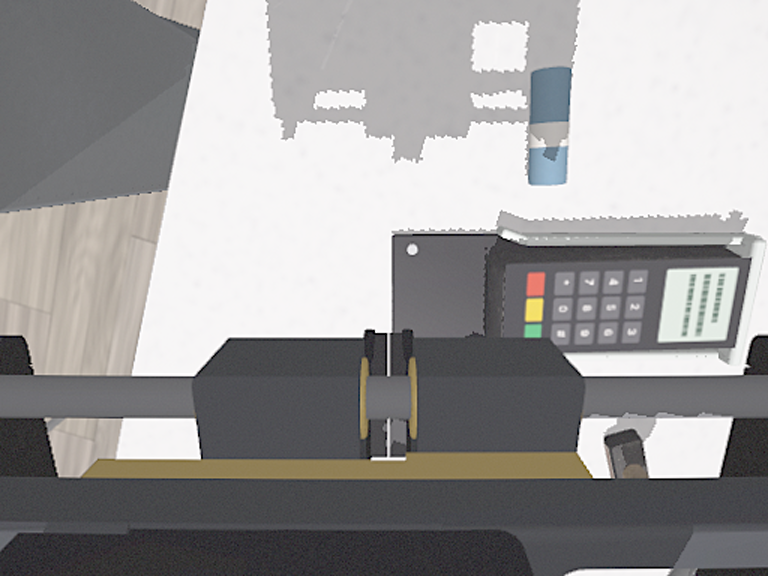

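The terminal's rear top edge is at column ~503 (predicted home 499), and it pushed back hard at 18 N, so it is seated. Next is the lever.

Run:
```python
from h import *
from bench import *
t=np.load("t.npy")
bot.line_to(pose(t,-.095,-.02,.16),max_speed=.2)
bot.line_to(pose(t,-.095,-.135,.155),max_speed=.2)
bot.line_to(pose(t,-.095,-.135,.088),max_speed=.15)
h=bot.line_to(pose(t,-.095,-.02,.088),max_speed=.08,max_force=25)
print(h,loc(t,bot.current_eef_pos()),bot.current_force(),bot.current_t())
bot.line_to(pose(t,-.15,-.02,.16),max_speed=.15)
bot.line_to(pose(t,-.15,-.1,.25),max_speed=.2)
p=imaging.snapshot("wrist")
i=(255*(p["image"]/255.)**.5).astype(np.uint8)[:,:,::-1]
cv2.imwrite("pics/a3.png",cv2.resize(i,(768,576),interpolation=cv2.INTER_CUBIC))
print(bot.current_t(),proj(p,np.array([pose(t,x,y,-.182+z) for x,y,z in((-.0825,.034,.039),(-.095,.027,.025))]))*1.5)
```

```text
False [-0.095  -0.0204] [ 0.79984429 -0.86269859 -0.04278033] 14.3417
15.8917 [[478.6879515   76.02451553]
 [458.89840015  88.79826372]]
```

View pics/a3.png

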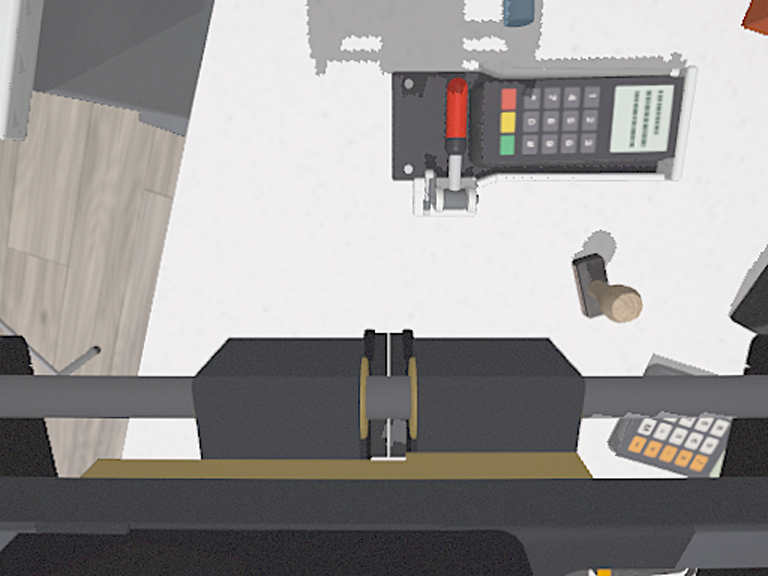

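The lever lies level across the channel behind the terminal. Its tip is at (457,86), against (459,89) predicted for locked. The stamp and coin roll are undisturbed and the gripper is clear.

```bash
python3 -c "
from bench import *
print(bot.sign_off())"
```

```text
the job is handed in; nothing more can be done
None
```

The terminal is pushed home against the stop and the lever is flipped across behind it, which the last camera picture supports. I handed the job in at about 16 s with the gripper clear, and no verdict was returned.

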